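# Set and clamp the pour-over carriage's leg

## Robot

A 6-joint arm with a two-finger parallel gripper is mounted at the origin on the work surface. World frame = base frame: x ahead of the robot, y to its left, z up, the work surface at z = 0. Lengths are in mm, angles in rad, forces in N, time in s.
With the tool pointing down it reaches from about 300 to 775 mm from the base axis. Payload 14.6 kg.
Tool frame: the origin (TCP) lies midway between the tips of the shut fingers; the grasp point (between the pads) lies 19 mm behind it; y points along the fingers, z is the direction in which the jaws open and shut, and the axes are right-handed (so a half turn about y gives the same grasp; the last joint's range is limited). The gripper opens to 94 mm and grips with 3 to 60 N. Pads are 16 mm wide; open, the fingers measure 119 mm over their backs; the gripper's body (75 mm by 177 mm) begins 78 mm behind the grasp point.
Start: joints at [-1.362, 0.3, 1.521, -0, 1.321, -0.067], TCP at [149.767, -529.206, 177.946] pointing down, gripper open.
Joint ranges: [-3.03, 3.03], [-0.79, 2.21], [0.23, 2.52], [-1.04, 4.18], [0, 3.07], [-2.55, 2.55]. Speed limits (rad/s): [2.22, 2.22, 2.57, 3.14, 3.14, 3.14].

## Interface

Orientations are given as [roll, pitch, yaw] about the fixed x, y, z axes, in that order (R = Rz(yaw) Ry(pitch) Rx(roll)).
In Python, from cell import manip gives the robot as it stands.
- The arm moves only by the tool play_rows, never from a script. Its argument "series" is a list of rows, each a list of 3 entries, a list of its own where there are three numbers: the shift along the tool's x, y, z in m, then the turn about the tool's y in rad, then the closure, from 0 (fully open) to 1 (shut). In form: [[[dx, dy, dz], twist, grip], ...]. A call has 1 to 20 rows; each row is the pose to reach, as a shift and turn from the pose measured when the call began, along the tool's axes at that moment; what a row does not reach only later rows make up. A row lasts 1/10 s, in which the tool goes at most 50 mm and 8.59 degrees, less where a joint would pass 70% of its speed; a pose out of reach is approached as far as the arm can. A call with a gripper value outside its range is refused whole. The fingers move at their own pace and stop on an object; "squeeze" is the grip in N (left out, the last holds). Time passes only in rows, so rows that repeat a pose let the fingers close. It gives the time, the measured TCP pose, the force and the opening at its end, in the units of the state.
- manip.read_state(): the state, without advancing time (a new reading comes with each control period).
- manip.camera(name): name is "side" or "top"; returns the picture (480x640x3 uint8, red, green, blue); there is no depth.
- manip.camera_params(name): a dict with "K" (3x3 intrinsics, pixels), "rvec" (rotation vector, rad) and "tvec" (3), from world to camera coordinates, as OpenCV has them. Camera axes: x right, y down, z forward; pixel columns grow to the right and rows downward; lengths in mm; the calibration is good to about 2 mm. A picture is of the moment at which its call begins. camera_params takes no time and is no camera call.
- manip.sign_off(): hands the job in, once; it reports no verdict.
The state is a dict: "clock": time; "joints": joint angles; "qd": joint speeds; "effort": joint torques, N m; "eef_pos": TCP position; "eef_rot": TCP orientation; "wrist_force": force on the tool from outside, world axes, zero at the start; "moment": the same for the moment, N m; "finger_gap": finger opening in mm.
Only numpy, scipy, OpenCV 4.12 (cv2) and the standard library are available. Lean on these libraries where they do the work, as an engineer would, in place of code of your own. Each camera call takes 0.05 s, during which the arm holds its last target. There are 200 camera calls.

## Task

On the pour-over rail, move the grey carriage along by its upright post to the middle station, where it clicks into its notch. Then, with the cam lever still open, push the carriage's spring-loaded leg in by its wide foot plate until the ridge across the leg lines up with the pointer, and, holding it there, slide the cam lever sideways until it is fully closed. Finish while still holding the leg at the mark with the lever closed; leave the crockery and other things on the counter where they are.

Things in the scene. Friction and masses are not known exactly. Their poses are not given: they have to be found in the camera images.
- rail: Pour-over rail fixed on the counter: dark wooden base 130 x 420 x 10 mm, aluminium rail along it, top 24 mm up. Place and yaw vary. Origin: centre of the underside, on the counter. 'Rail x' below: across, away from the robot; 'rail y': along it, to the robot's left; z up. Stations (ridge pairs on the rail, steel ticks on the base's edges) at rail y = -100, 0, +100 mm
- middle_station (a point): Centre of the middle station's notch, on the rail's top; the carriage is there when its centre is at this rail y
- carrier (a joint): Place of the grey carriage along rail y (m): 0 at the right-hand station, 0.100 middle, 0.200 left. Slab 120 (rail x) x 110 (rail y) mm, top 46 mm above the counter, centred on rail x = 0. Starts short of the middle station, at 0.020 to 0.055. Slides with about 4 N; 12 to 15 N in all to pass into or out of a notch, which centres it within 2 mm and then holds it
- post_grip (a point): On the axis of the carriage's upright round steel post (24 mm diameter, top 118 mm above the counter), 100 mm above the counter. The post stands 20 mm to rail +x and 36 mm to rail +y of the carriage's centre; the leg's guides beside it are 60 mm high
- leg: Sliding leg: flat steel bar 21 mm wide along rail x, in guides on the carriage, ending robot-side in an upright dark foot plate 12 mm thick, 160 mm long (rail y -90 to +70 mm of the bar), top 70 mm above the counter. Pushed in along rail +x up to 60 mm against a 3 to 4 N spring; runs out if let go, lever closed or not. Origin: on the counter, 136 mm to rail +x of the plate's outer face
- lever_pin (a point): Centre of the cam lever's upright pin, on the leg's bar, 44 mm to rail +x of the foot plate's outer face, 78 mm above the counter; moves with the leg
- lever (a joint): Black cam lever on the leg (rad): 0 open, 1.25 fully closed (stop). Starts at 0 to 0.12. Turns about its pin; handle 90 mm long, 12 mm wide (end 16), 73 to 84 mm above the counter, reaching over the foot plate towards the robot. At value v it points to rail -x, turned by 0.5 - v rad towards rail -y: open leans right, closed left. 0.5 to 1.5 N moves it; it stays where left
- lever_tip (a point): Centre of the lever's round end, 85 mm from the pin, 78 mm above the counter. The lever closes when a finger resting on the foot plate's outer face slides along it in rail +y from the lever's right: the finger's side pushes the lever. Fully closed, the finger's leading edge is about 33 mm to rail +y of the pin
- foot_face (a point): On the foot plate's outer face (the one towards the robot), on the bar's centre line, 60 mm above the counter: press here or anywhere along the plate, in rail +x, to push the leg in
- leg_index (a point): Middle of the small dark ridge across the top of the leg's bar, 62 mm above the counter; it moves with the leg. It lies between the guides on the carriage's top
- mark (a point): The length mark: the tip line of the small dark pointer that is clipped on the guide at rail -y of the leg, as a point on the leg's centre line, 62 mm above the counter. The pointer is set differently each time, 25 to 45 mm to rail +x of the ridge as the leg starts. The leg is at its mark when leg_index and mark agree along rail x
- mug: Bystander: white mug with handle, 80 mm wide, 95 mm high, origin under its centre
- cup: Bystander: small white cup without a handle, 72 mm wide, 70 mm high, origin under its centre
- canister: Bystander: steel canister with wooden cap, 90 mm wide, 130 mm high, origin under its centre
- tumbler: Bystander: glass tumbler, 72 mm wide, 100 mm high, origin under its centre
- tamper: Bystander: steel coffee tamper, 58 mm wide, 85 mm high, origin under its centre
- bowl: Bystander: blue bowl, 130 mm wide, 50 mm high, origin under its centre

How it is judged (in metres and radians):
On the way, in this order (a step that is already met when the one before it is completed fails the run):
1. the carriage is in the middle station's notch (value of joint carrier between 0.095 and 0.105 m), for 0.2 s.
2. the leg is held at its mark with the lever still open (x of leg_index in the frame of mark between -0.005 and 0.005 m and value of joint lever below 0.4 rad and contact force between the fingers and leg above 1.5 N), for 0.2 s.
3. the lever is closed with the leg still held at its mark (x of leg_index in the frame of mark between -0.005 and 0.005 m and value of joint lever above 1.12 rad and contact force between the fingers and leg above 1.5 N), for 0.2 s.
At the end, for the whole second after the job is handed in: The carriage is within 5 mm of the middle station, the leg's ridge within 5 mm of the pointer, the lever closed (past 1.12 of 1.25 rad), and the fingers still hold the leg against its spring (over 1.5 N), at rest (all of step 1 and all of step 3 and linear speed of leg below 0.01 m/s); the arm keeps its last pose, push and grip.
It fails at once if the lever is swung towards closed (past 0.6 rad) while the leg is more than 12 mm off its mark (value of joint lever above 0.6 rad and (x of leg_index in the frame of mark above 0.012 m or x of leg_index in the frame of mark below -0.012 m)).
It fails at once if a bystander is displaced by more than 30 mm (distance of any of mug, cup, canister, tumbler, tamper, bowl from where it was at the start of the episode above 0.03 m).
It also fails if it takes over 48 s, if anything falls off the work surface, if the arm or the gripper's body presses on something with over 40 N, if the wrist force passes 120 N, or if a joint passes its speed limit or range.

## Working session

There is one attempt and no reset: what is moved stays moved. The work goes in short steps, Python scripts to look and compute and a tool call to move; the robot and the scene stay as the last step left them, time stands still between calls to the robot, and variables do not carry over. Pictures are saved under pics/ and viewed, about 8 in all and at most 12, crops included, and the job is handed in when it is done.

Besides the shell and the picture viewer there is one more tool, called after "Call:" by a JSON object that holds its "name" and its "arguments", one argument or row to a line. play_rows: Moves the arm, as the interface text tells. Its arguments: {"type":"object","properties":{"series":{"type":"array","items":{"type":"array"}},"squeeze":{"type":"number"}},"required":["series"]}

```bash
mkdir -p pics; cat > h.py <<'E'
import numpy as np, cv2
from cell import manip
from scipy.spatial.transform import Rotation as R
def par(n):
    p=manip.camera_params(n); return np.array(p["K"],float),np.array(p["rvec"],float).ravel(),np.array(p["tvec"],float).ravel()
def ray(n,u,v,z):
    K,r,t=par(n); M=R.from_rotvec(r).as_matrix()
    c=-M.T@t; d=M.T@np.linalg.solve(K,[u,v,1]); return c+d*(z-c[2])/d[2]
def proj(n,P):
    K,r,t=par(n); return cv2.projectPoints(np.array(P,float).reshape(-1,1,3),r,t,K,None)[0].reshape(-1,2)
def snap(n,f,crop=None,s=1):
    im=np.array(manip.camera(n))[:,:,::-1]
    if crop: x,y,w,h=crop; im=im[y:y+h,x:x+w]
    im=cv2.resize(np.ascontiguousarray(im),None,fx=s,fy=s,interpolation=cv2.INTER_CUBIC); cv2.imwrite(f,im)
E
python3 - <<'E'
from h import *
a=np.array(manip.camera("top"))[:,:,::-1];b=np.array(manip.camera("side"))[:,:,::-1]
cv2.imwrite("pics/t0.png",a);cv2.imwrite("pics/s0.png",b)
s=manip.read_state();print(s["eef_pos"],s["eef_rot"],s["clock"])
for n in("top","side"):
    K,r,t=par(n);M=R.from_rotvec(r).as_matrix();print(n,-M.T@t,K[0,0])
E
```

```text
[ 149.70552177 -528.97423973  177.44983023] [-1.57182169e+00  7.01568212e-05 -2.86579189e+00] 0.1
top [470.90803077   4.83762302 963.56255653] 475.104492036083
side [432.26511943 745.0183448  584.44826166] 523.2962193172422
```

View pics/t0.png

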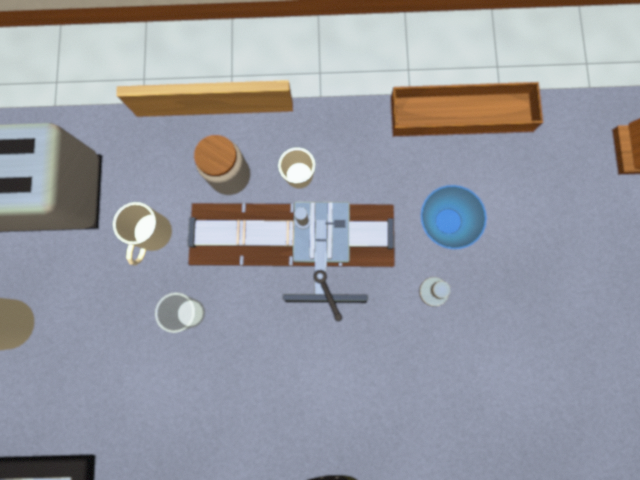

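View pics/s0.png

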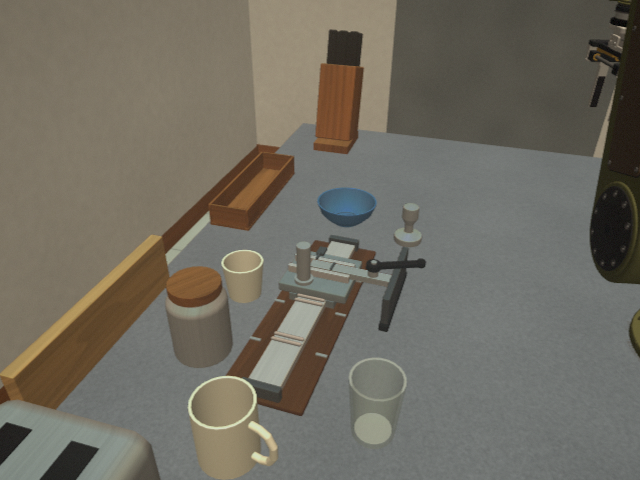

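Top view: rail from about (190,235) to (394,235), carriage around (321,232), post top near (300,213), foot plate (284–367, 298), lever tip (338,317), tamper at (435,291). The cup is at (297,166). Enlarging the top view.

```bash
python3 - <<'E'
from h import *
im=cv2.imread("pics/t0.png");a=cv2.resize(im[195:330,270:405],None,fx=4.4,fy=4.4,interpolation=cv2.INTER_CUBIC)
cv2.imwrite("pics/t0c.png",a)
# base corners/edges: dark brown mask at z=10
hsv=cv2.cvtColor(im,cv2.COLOR_BGR2HSV)
m=((hsv[:,:,0]<15)&(hsv[:,:,1]>90)&(hsv[:,:,2]<150)).astype(np.uint8);m[:198]=0;m[275:]=0;m[:,:180]=0;m[:,400:]=0
r=cv2.minAreaRect(cv2.findNonZero(m));print(r)
b=cv2.boxPoints(r)
w=np.array([ray("top",u,v,10) for u,v in b]);print(w.round(1));print(w.mean(0), [np.linalg.norm(w[i]-w[i-1]) for i in range(4)])
for i in range(4):
    d=w[i]-w[i-1];print(np.degrees(np.arctan2(d[1],d[0])))
E
```

```text
((291.19146728515625, 234.57748413085938), (204.03811645507812, 60.585365295410156), 0.4151795506477356)
[[ 589.3  295.4   10. ]
 [ 715.5  296.8   10. ]
 [ 697.5 -124.5   10. ]
 [ 572.6 -116.8   10. ]]
[643.72232103  87.72423294  10.        ] [np.float64(412.5221609648715), np.float64(126.22007439055486), np.float64(421.67529441552847), np.float64(125.1561178775883)]
87.68984247685363
0.6135593482700061
-92.43639933369973
176.44725173122555
```

View pics/t0c.png

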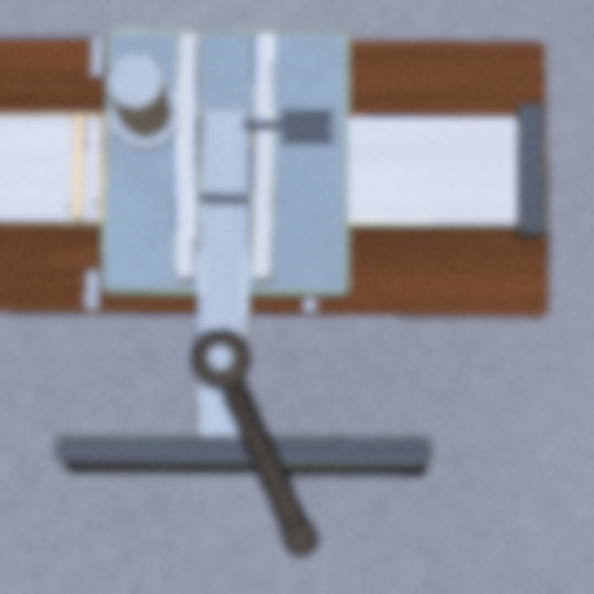

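```bash
python3 - <<'E'
from h import *
P=dict(ridge=(224,198,62),pointer=(262,125,62),pin=(220,357,84),tip=(300,540,84),post=(136,80,118),plL=(60,462,70),plR=(430,466,70),plLi=(60,437,70),plRi=(430,437,70),tickT=(96,57,10),tickB=(92,290,10),tickR=(310,304,10),baseTR=(545,40,10),baseBR=(547,314,10),slabTL=(106,30,46),slabTR=(348,30,46),slabBL=(104,290,46),slabBR=(350,293,46))
for k,(x,y,z) in P.items(): print(k,ray("top",270+(x+.5)/4.4-.5,195+(y+.5)/4.4-.5,z).round(1))
E
```

```text
ridge [621.9  26.2  62. ]
pointer [653.8   8.5  62. ]
pin [550.4  29.3  84. ]
tip [473.3  -1.7  84. ]
post [663.3  59.9 118. ]
plL [509.2  99.   70. ]
plR [502.5 -57.9  70. ]
plLi [519.8  98.8  70. ]
plRi [514.7 -58.4  70. ]
tickT [699.5  85.4  10. ]
tickB [589.8  89.3  10. ]
tickR [580.  -10.5  10. ]
baseTR [ 700.3 -124.8   10. ]
baseBR [ 571.8 -118.6   10. ]
slabTL [703.2  77.6  46. ]
slabTR [699.4 -31.6  46. ]
slabBL [585.1  80.8  46. ]
slabBR [580.2 -27.8  46. ]
```

Geometry is consistent: rail yaw is about -0.04 and the middle station is near (644, 88). The carriage is at 0.037, with the post at (663, 60) as the given offsets predict. The plate face is at x≈506, the lever at about 0.08 rad, and the mark about 32.6 mm beyond the ridge. Next I move above the post.

Call:
{"name": "play_rows", "arguments": {
  "series": [
    [[-0.6546,0,-0.4269],0.315,0],
    [[-0.6546,0,-0.4269],0.315,0],
    [[-0.6546,0,-0.4269],0.315,0],
    [[-0.6546,0,-0.4269],0.315,0],
    [[-0.6546,0,-0.4269],0.315,0],
    [[-0.6546,0,-0.4269],0.315,0],
    [[-0.6546,0,-0.4269],0.315,0],
    [[-0.6546,0,-0.4269],0.315,0],
    [[-0.6546,0,-0.4269],0.315,0],
    [[-0.6546,0,-0.4269],0.315,0],
    [[-0.6546,0,-0.4269],0.315,0],
    [[-0.6546,0,-0.4269],0.315,0],
    [[-0.6546,0,-0.4269],0.315,0],
    [[-0.6546,0,-0.4269],0.315,0],
    [[-0.6546,0,-0.4269],0.315,0],
    [[-0.6546,0,-0.4269],0.315,0],
    [[-0.6546,0,-0.4269],0.315,0],
    [[-0.6546,0,-0.4269],0.315,0],
    [[-0.6546,0,-0.4269],0.315,0],
    [[-0.6546,0,-0.4269],0.315,0]
  ]
}}

```text
clock: 2.1
eef_pos: [663.0, 59.1, 178.3]
eef_rot: [-1.572, 0.0, 3.101]
wrist_force: [0.4, -0.4, -0.4]
finger_gap: 94.1
```

Call:
{"name": "play_rows", "arguments": {
  "series": [
    [[0,0.04,-0.001],0,0],
    [[0,0.08,-0.001],0,0],
    [[0,0.096,-0.001],0,0],
    [[0,0.096,-0.001],0,0],
    [[0,0.096,-0.001],0,0.7],
    [[0,0.096,-0.001],0,1],
    [[0,0.096,-0.001],0,1],
    [[0,0.096,-0.001],0,1],
    [[0,0.096,-0.001],0,1],
    [[0,0.096,-0.001],0,1]
  ],
  "squeeze": 30
}}

```text
clock: 3.1
eef_pos: [663.1, 60.1, 82.5]
eef_rot: [-1.572, 0.0, 3.101]
wrist_force: [-0.8, 0.2, -0.1]
finger_gap: 49.7
```

Call:
{"name": "play_rows", "arguments": {
  "series": [
    [[0,0,0],0,1],
    [[0,0,0],0,1],
    [[0,0,0],0,1],
    [[0,0,0],0,1],
    [[0,0,0],0,1],
    [[0,0,0],0,1],
    [[0,0,0],0,1]
  ]
}}

```text
clock: 3.8
eef_pos: [663.1, 60.3, 82.5]
eef_rot: [-1.572, 0.0, 3.101]
wrist_force: [0.7, 1.6, -0.6]
finger_gap: 22.8
```

Call:
{"name": "play_rows", "arguments": {
  "series": [
    [[0,0,-0.006],0,1],
    [[0,0,-0.016],0,1],
    [[0,0,-0.026],0,1],
    [[0,0,-0.036],0,1],
    [[0,0,-0.045],0,1],
    [[0,0,-0.053],0,1],
    [[0,0,-0.059],0,1],
    [[0,0,-0.063],0,1],
    [[0,0,-0.063],0,1],
    [[0,0,-0.063],0,1],
    [[0,0,-0.063],0,1]
  ]
}}

```text
clock: 4.9
eef_pos: [665.6, 123.7, 82.5]
eef_rot: [-1.573, 0.0, 3.101]
wrist_force: [-0.1, 1.2, -1.2]
finger_gap: 22.9
```

Call:
{"name": "play_rows", "arguments": {
  "series": [
    [[0,0,0],0,0.6],
    [[0,0,0],0,0.4],
    [[0,0,0],0,0.4],
    [[0,0,0],0,0.4],
    [[0,-0.05,0],0,0.4],
    [[0,-0.096,0],0,0.4],
    [[0.05,-0.096,0],0,1],
    [[0.1,-0.096,0.05],0,1],
    [[0.15,-0.096,0.1],0,1],
    [[0.2,-0.096,0.15],0,1],
    [[0.22,-0.096,0.19],0,1],
    [[0.22,-0.096,0.21],0,1],
    [[0.22,-0.096,0.21],0,1],
    [[0.22,-0.096,0.21],0,1],
    [[0.22,-0.096,0.21],0,1],
    [[0.22,-0.096,0.21],0,1]
  ]
}}

```text
clock: 6.5
eef_pos: [437.7, -76.8, 178.1]
eef_rot: [-1.573, 0.0, 3.102]
wrist_force: [0.3, 0.1, 0.7]
finger_gap: 0.5
```

```bash
python3 - <<'E'
from h import *
snap("top","pics/t1.png",(235,195,135,135),4.4)
s=manip.read_state();print(s["eef_pos"],s["finger_gap"],s["clock"])
E
```

```text
[437.71349591 -76.68115907 178.01513545] 0.37172056003308107 6.55
```

View pics/t1.png

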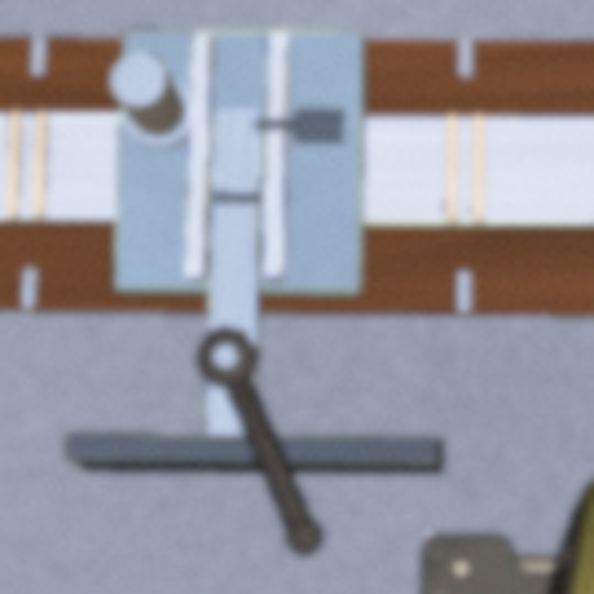

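```bash
python3 - <<'E'
from h import *
P=dict(ridge=(236,198,62),pointer=(275,125,62),pin=(227,357,84),tip=(304,537,84),post=(139,80,118),plL=(68,460,70),plR=(440,466,70),tTL=(38,56,10),tTR=(465,58,10),tBL=(29,288,10),tBR=(464,290,10),slabTL=(122,30,46),slabTR=(363,32,46),slabBL=(116,291,46),slabBR=(361,293,46))
Q={k:ray("top",235+(x+.5)/4.4-.5,195+(y+.5)/4.4-.5,z) for k,(x,y,z) in P.items()}
for k in Q: print(k,Q[k].round(1))
print((Q['tTL']+Q['tTR']+Q['tBL']+Q['tBR'])/4,(Q['slabTL']+Q['slabTR']+Q['slabBL']+Q['slabBR'])/4)
E
```

```text
ridge [624.   88.4  62. ]
pointer [656.   70.6  62. ]
pin [552.4  91.3  84. ]
tip [476.5  60.6  84. ]
post [665.5 122.6 118. ]
plL [512.1 161.1  70. ]
plR [504.5   3.1  70. ]
tTL [703.5 185.   10. ]
tTR [695.5 -15.2  10. ]
tBL [594.  189.3  10. ]
tBR [586.4 -10.8  10. ]
slabTL [705.4 140.1  46. ]
slabTR [700.7  31.1  46. ]
slabBL [586.7 143.7  46. ]
slabBR [582.3  35.3  46. ]
[644.86767346  87.07822762  10.        ] [643.78176468  87.56637802  46.        ]
```

Carriage is seated (slab centre vs station ticks within 1 mm). The ridge needs to move 32.7 mm; the lever is still open. Next I bring the shut fingers down in front of the plate, right of the lever.

Call:
{"name": "play_rows", "arguments": {
  "series": [
    [[-0.018,0,-0.04],0,1],
    [[-0.018,0,-0.08],0,1],
    [[-0.018,0,-0.1085],0,1],
    [[-0.018,0.0,-0.1085],0,1],
    [[-0.018,0.04,-0.1085],0,1],
    [[-0.018,0.08,-0.1085],0,1],
    [[-0.018,0.12,-0.1085],0,1],
    [[-0.018,0.133,-0.1085],0,1],
    [[-0.018,0.133,-0.1085],0,1],
    [[-0.038,0.133,-0.1085],0,1],
    [[-0.05,0.133,-0.1085],0,1],
    [[-0.054,0.133,-0.1085],0,1],
    [[-0.058,0.133,-0.1085],0,1],
    [[-0.062,0.133,-0.1085],0,1],
    [[-0.064,0.133,-0.1085],0,1],
    [[-0.064,0.133,-0.1085],0,1]
  ]
}}

```text
clock: 8.15
eef_pos: [506.0, 29.5, 45.3]
eef_rot: [-1.573, 0.0, 3.103]
wrist_force: [1.4, -0.0, 0.1]
finger_gap: 0.4
```

Call:
{"name": "play_rows", "arguments": {
  "series": [
    [[-0.003,0,0],0,1],
    [[-0.006,0,0],0,1],
    [[-0.01,0,0],0,1],
    [[-0.01,0,0],0,1],
    [[-0.01,0,0],0,1]
  ]
}}

```text
clock: 8.65
eef_pos: [516.0, 29.1, 45.2]
eef_rot: [-1.573, 0.0, 3.103]
wrist_force: [-0.8, 0.1, -0.5]
finger_gap: 0.6
```

```bash
python3 - <<'E'
from h import *
snap("top","pics/t2.png",(235,195,135,135),4.4)
s=manip.read_state();print(s["eef_pos"],s["wrist_force"],s["clock"])
E
```

```text
[515.90325957  29.13941052  45.27365267] [ 0.5008803   0.511683   -0.18703577] 8.7
```

View pics/t2.png

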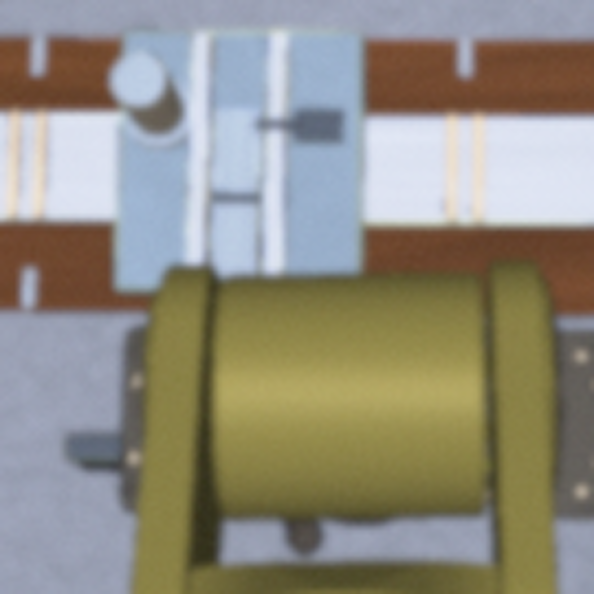

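The ridge is still at (236,198), so the leg has not moved. The side camera should show why.

```bash
python3 - <<'E'
from h import *
snap("side","pics/s2.png",(250,190,220,165),3.6)
print(proj("side",[[516,29,45],[516,29,70],[506,29,70],[504.5,3.1,70],[512,161,70]]).round(1))
E
```

```text
[[391.  284.6]
 [392.2 272.7]
 [398.1 273.8]
 [401.5 265.4]
 [379.3 323.6]]
```

View pics/s2.png

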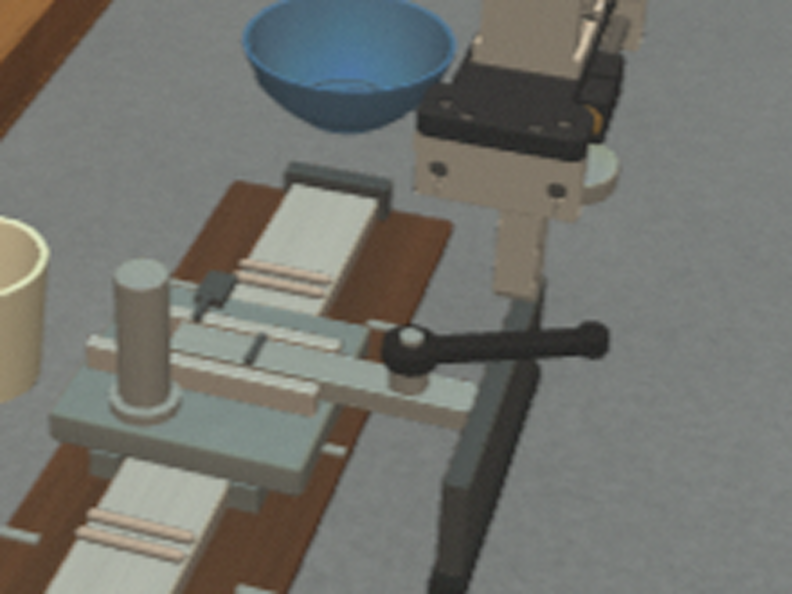

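```bash
python3 - <<'E'
from h import *
for z in (142,160,180): print(z,[ray("top",235+x/4.4,195+y/4.4,z).round(1)[:2] for x,y in((137,380),(134,457),(580,355),(580,492))])
s=manip.read_state();print(s["joints"],s["eef_pos"],s["eef_rot"])
# finger edges in side view
print(proj("side",[[516+a,29+b,c] for c in (72,100,120) for b in (-12.5,12.5) for a in(-8,8) ]).reshape(-1,2)*3.6-np.array([250,190])*3.6)
E
```

```text
142 [array([538.4, 120.5]), array([508.4, 122. ]), array([542.6, -53.9]), array([489.4, -51.4])]
160 [array([537., 118.]), array([507.6, 119.4]), array([541. , -52.6]), array([489. , -50.2])]
180 [array([535.3, 115.2]), array([506.7, 116.6]), array([539.3, -51.1]), array([488.5, -48.8])]
[-0.01565227  0.38011701  1.74885785  0.00244287  1.01253172  1.59282046] [515.85265955  29.14736492  45.27969429] [-1.57286978e+00  3.90896148e-05  3.10262228e+00]
[[533.80024906 282.38764403]
 [500.21822595 276.60274513]
 [524.82237197 312.61563971]
 [490.49309118 306.57542519]
 [539.14071823 233.00667397]
 [504.9519082  227.31649971]
 [530.1291707  262.59978463]
 [495.165498   256.65455935]
 [543.07128139 196.66248476]
 [508.43546648 191.0463194 ]
 [534.03773363 225.76211153]
 [498.60639193 219.8914069 ]]
```

```bash
python3 - <<'E'
from h import *
im=np.array(manip.camera("side"))[:,:,::-1]
cv2.imwrite("pics/s3.png",cv2.resize(np.ascontiguousarray(im[215:305,350:440]),None,fx=6.6,fy=6.6,interpolation=cv2.INTER_CUBIC))
E
```

```text
(no output)
```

View pics/s3.png

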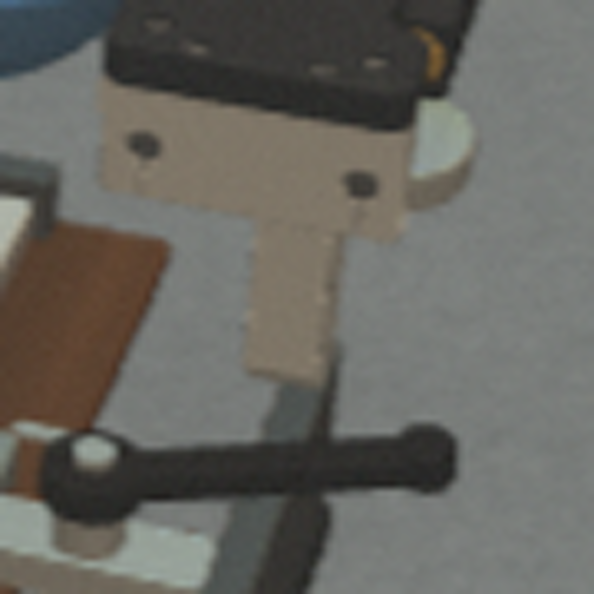

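```bash
python3 - <<'E'
from h import *
def at_y(u,v,y):
    K,r,t=par("side"); M=R.from_rotvec(r).as_matrix(); c=-M.T@t; d=M.T@np.linalg.solve(K,[u,v,1]); return (c+d*(y-c[1])/d[1]).round(1)
f=lambda x,y:(350+x/6.6-.4,215+y/6.6-.4)
for n,p in dict(fingBL=(245,372),fingBR=(325,385),fingTL=(255,225),blkL=(100,185),blkR=(400,240),drkL=(108,80),drkR=(415,130)).items():
    print(n,[at_y(*f(*p),y) for y in (16,29,42,117)])
E
```

```text
fingBL [array([527.2,  16. ,  62.3]), array([525.5,  29. ,  71.7]), array([523.8,  42. ,  81. ]), array([514. , 117. , 134.7])]
fingBR [array([506.3,  16. ,  62.6]), array([505. ,  29. ,  71.9]), array([503.6,  42. ,  81.2]), array([496. , 117. , 134.9])]
fingTL [array([528.1,  16. , 107.8]), array([526.4,  29. , 116.3]), array([524.7,  42. , 124.8]), array([514.9, 117. , 173.8])]
blkL [array([568.4,  16. , 112.1]), array([566. ,  29. , 120.5]), array([563.5,  42. , 129. ]), array([549.5, 117. , 177.6])]
blkR [array([491.7,  16. , 110.4]), array([490.6,  29. , 118.8]), array([489.6,  42. , 127.3]), array([483.4, 117. , 176.1])]
drkL [array([568. ,  16. , 143.3]), array([565.6,  29. , 151.1]), array([563.2,  42. , 159. ]), array([549.2, 117. , 204.4])]
drkR [array([491.3,  16. , 142.7]), array([490.2,  29. , 150.6]), array([489.2,  42. , 158.5]), array([483.1, 117. , 203.9])]
```

The side view shows the finger's lower edge above the plate top, and no contact force although TCP z reads 45. I'll back off so the finger end is visible against the counter.

Call:
{"name": "play_rows", "arguments": {
  "series": [
    [[0.02,0,0.0],0,1],
    [[0.05,0,0.0],0,1],
    [[0.06,0,0.0],0,1],
    [[0.06,0,0.0],0,1],
    [[0.06,0,0.0],0,1]
  ]
}}

```text
clock: 9.3
eef_pos: [457.0, 31.4, 45.7]
eef_rot: [-1.573, 0.001, 3.103]
wrist_force: [0.4, 0.3, -1.3]
finger_gap: 0.6
```

```bash
python3 - <<'E'
from h import *
im=np.array(manip.camera("side"))[:,:,::-1]
cv2.imwrite("pics/s4.png",cv2.resize(np.ascontiguousarray(im[180:320,360:500]),None,fx=4.2,fy=4.2,interpolation=cv2.INTER_CUBIC))
s=manip.read_state();p=np.array(s["eef_pos"]);print(p,s["wrist_force"],s["finger_gap"])
c=[[a,b,z] for z in (0,19) for b in (-12.5,12.5) for a in(-10,10)]
print((proj("side",p+np.array(c))*4.2-np.array([360,180])*4.2).round(0))
E
```

```text
[456.95828726  31.43761812  45.56975504] [-0.05594569  0.06650733  0.57004002] 0.42305218757801694
[[304. 454.]
 [255. 445.]
 [297. 491.]
 [246. 482.]
 [310. 416.]
 [260. 407.]
 [303. 453.]
 [252. 444.]]
```

View pics/s4.png

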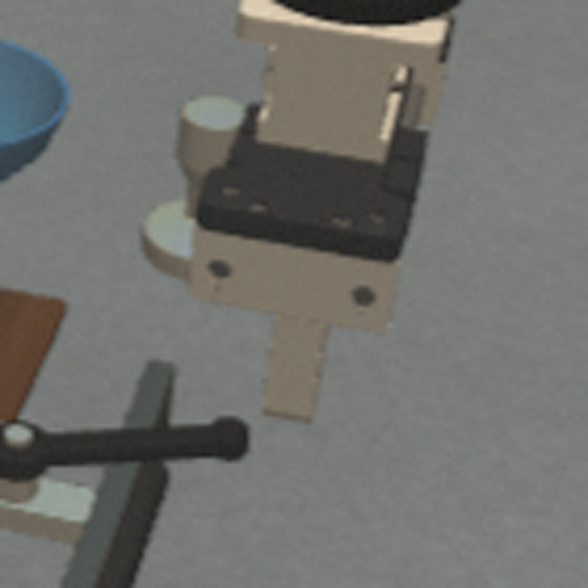

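The finger end really sits about 30 mm above where the TCP reading puts it. That explains why it passed over the plate, so I trust the picture. I'll lower 27 mm and watch the force.

Call:
{"name": "play_rows", "arguments": {
  "series": [
    [[0,0.01,0],0,1],
    [[0,0.02,0],0,1],
    [[0,0.027,0],0,1],
    [[0,0.027,0],0,1],
    [[0,0.027,0],0,1]
  ]
}}

```text
clock: 9.85
eef_pos: [457.0, 31.5, 18.3]
eef_rot: [-1.573, 0.0, 3.103]
wrist_force: [-0.1, -0.0, 0.0]
finger_gap: 0.5
```

```bash
python3 - <<'E'
from h import *
im=np.array(manip.camera("side"))[:,:,::-1]
cv2.imwrite("pics/s5.png",cv2.resize(np.ascontiguousarray(im[180:320,360:500]),None,fx=4.2,fy=4.2,interpolation=cv2.INTER_CUBIC))
s=manip.read_state();print(s["eef_pos"],s["wrist_force"],s["finger_gap"])
E
```

```text
[457.11737345  31.4793145   18.62164516] [0.16451488 0.22614265 0.50822237] 0.6233229691748345
```

View pics/s5.png

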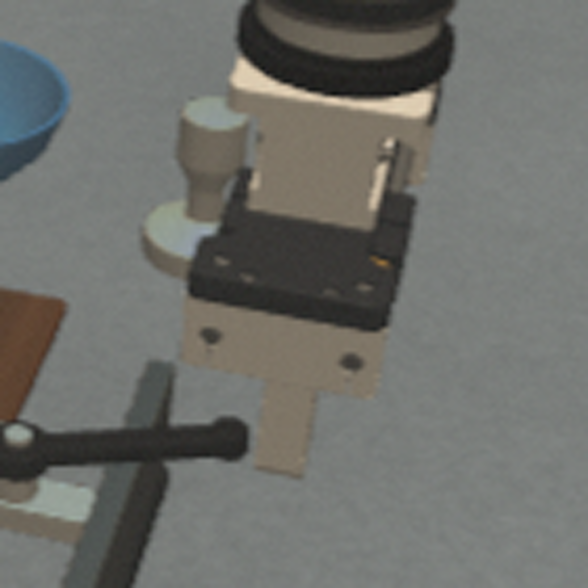

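Tip is now at about z 45–54 and the palm block is above 90, so it clears the lever. Advance to contact.

Call:
{"name": "play_rows", "arguments": {
  "series": [
    [[-0.015,0,0.001],0,1],
    [[-0.03,0,0.001],0,1],
    [[-0.034,0,0.001],0,1],
    [[-0.038,0,0.001],0,1],
    [[-0.042,0,0.001],0,1],
    [[-0.046,0,0.001],0,1],
    [[-0.05,0,0.001],0,1],
    [[-0.05,0,0.001],0,1],
    [[-0.05,0,0.001],0,1]
  ]
}}

```text
clock: 10.8
eef_pos: [507.1, 28.5, 18.7]
eef_rot: [-1.573, 0.001, 3.103]
wrist_force: [-2.2, -0.7, 1.1]
finger_gap: 0.5
```

```bash
cat > ridge.py <<'E'
from h import *
# ridge darkness profile along the bar in the top view, between guides
def ridge():
    im=np.array(manip.camera("top")).astype(float).mean(2)
    s=im[200:262,285:293].mean(1)   # bar columns
    return s
if __name__=="__main__":
    s=ridge(); d=s-cv2.GaussianBlur(s.reshape(-1,1),(1,15),5).ravel()
    i=int(np.argmin(d[3:45]))+3; w=-np.minimum(d[i-1:i+2],0); v=200+(w*np.arange(i-1,i+2)).sum()/w.sum()
    print("ridge row",v, ray("top",288.6,v,62).round(1), "dip",d[i].round(1))
    print(s.round(0).astype(int).tolist())
    st=manip.read_state();print(np.round(st["eef_pos"],1),np.round(st["wrist_force"],2),st["clock"])
E
python3 ridge.py
```

```text
ridge row 233.99796315686245 [634.9  87.5  62. ] dip -49.5
[168, 176, 183, 181, 179, 178, 178, 178, 178, 178, 179, 178, 178, 181, 190, 201, 206, 206, 207, 207, 206, 205, 204, 203, 204, 206, 207, 207, 206, 206, 206, 203, 189, 158, 138, 158, 191, 203, 204, 205, 205, 205, 205, 205, 205, 204, 204, 204, 204, 203, 203, 204, 203, 203, 204, 204, 204, 205, 205, 205, 204, 204]
[507.   28.5  18.7] [-2.99 -0.42  0.72] 10.85
```

```bash
cat > meas.py <<'E'
from h import *
xh=np.array([.9992,-.04,0])
def dip(g,c0,c1,r0,r1):
    s=g[r0:r1,c0:c1].mean(1); base=np.median(s); w=np.clip(base-s-15,0,None)
    i=int(np.argmax(w)); j=slice(max(i-2,0),i+3); return r0+(w[j]*np.arange(len(s))[j]).sum()/w[j].sum(), w.max()
g=np.mean([np.array(manip.camera("top")).astype(float).mean(2) for _ in range(2)],0)
rv,a=dip(g,285,293,218,248); pv,b=dip(g,296,299,216,232)
Rw=ray("top",288.5,rv,62);Pw=ray("top",297,pv,62)
print("rows",rv,pv,a,b,Rw.round(1),Pw.round(1),"remaining mm",(Pw-Rw)@xh)
st=manip.read_state();print(np.round(st["eef_pos"],1),np.round(st["wrist_force"],2),st["clock"])
E
python3 meas.py
```

```text
rows 233.9927033929223 222.76647206005003 51.33333333333334 56.55555555555554 [634.9  87.7  62. ] [656.5  70.8  62. ] remaining mm 22.191826236381832
[507.   28.5  18.7] [-1.3   1.14  0.7 ] 10.95
```

Call:
{"name": "play_rows", "arguments": {
  "series": [
    [[-0.004,0,0],0,1],
    [[-0.008,0,0],0,1],
    [[-0.012,0,0],0,1],
    [[-0.016,0,0],0,1],
    [[-0.02,0,0],0,1],
    [[-0.022,0,0],0,1],
    [[-0.022,0,0],0,1],
    [[-0.022,0,0],0,1]
  ]
}}

```text
clock: 11.75
eef_pos: [529.0, 27.7, 18.7]
eef_rot: [-1.573, 0.001, 3.103]
wrist_force: [-2.7, 0.2, 0.2]
finger_gap: 0.2
```

```bash
python3 - <<'E'
from h import *
snap("top","pics/t6.png",(235,195,135,135),4.4)
snap("side","pics/s6.png",(300,190,160,160),3.6)
a=cv2.imread("pics/t6.png");b=cv2.imread("pics/s6.png");b=cv2.resize(b,(400,400));a=cv2.resize(a[:352],(400,237))
c=np.zeros((400,800,3),np.uint8);c[:237,:400]=a;c[:,400:]=b;cv2.imwrite("pics/c6.png",c)
E
sed -i 's/218,248/212,240/' meas.py; python3 meas.py
```

```text
rows 222.94799863154293 222.7624217118998 53.55208333333334 57.05555555555557 [656.7  87.3  62. ] [656.5  70.8  62. ] remaining mm 0.4583351288952853
[528.9  27.7  18.7] [-2.88  0.77  0.26] 11.95
```

View pics/c6.png

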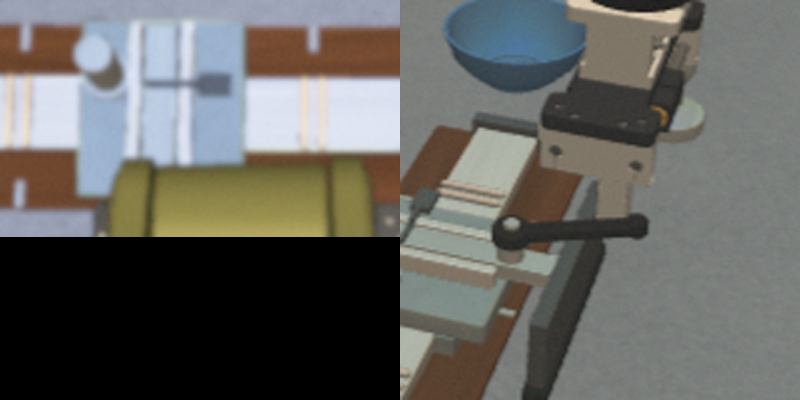

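Ridge is aligned (0.5 mm), lever open, finger on the plate's outer face. Slide along the plate.

Call:
{"name": "play_rows", "arguments": {
  "series": [
    [[0,0,0],0,1],
    [[0,0,-0.007],0,1],
    [[0,0,-0.014],0,1],
    [[0,0,-0.021],0,1],
    [[0,0,-0.028],0,1],
    [[0,0,-0.035],0,1],
    [[0,0,-0.042],0,1],
    [[0,0,-0.045],0,1],
    [[0,0,-0.045],0,1]
  ]
}}

```text
clock: 12.85
eef_pos: [530.6, 73.4, 18.8]
eef_rot: [-1.573, 0.001, 3.103]
wrist_force: [-2.7, 2.0, -0.6]
finger_gap: 0.3
```

```bash
python3 meas.py
```

```text
rows 222.95182158665304 222.73721202655213 53.81249999999997 58.47222222222226 [656.7  87.3  62. ] [656.5  70.8  62. ] remaining mm 0.5157091468689387
[530.6  73.   18.7] [-3.72  1.69  0.67] 12.95
```

Call:
{"name": "play_rows", "arguments": {
  "series": [
    [[0,0,-0.006],0,1],
    [[0,0,-0.012],0,1],
    [[0,0,-0.018],0,1],
    [[0,0,-0.024],0,1],
    [[0,0,-0.03],0,1],
    [[0,0,-0.034],0,1],
    [[0,0,-0.036],0,1],
    [[0,0,-0.036],0,1]
  ]
}}

```text
clock: 13.75
eef_pos: [532.0, 109.5, 18.9]
eef_rot: [-1.574, 0.001, 3.103]
wrist_force: [-2.9, 1.7, -0.0]
finger_gap: 0.6
```

```bash
python3 meas.py; python3 - <<'E'
from h import *
snap("top","pics/t7.png",(230,195,140,105),2.8)
snap("side","pics/s7.png",(300,190,160,160),2.5)
a=cv2.imread("pics/t7.png");b=cv2.imread("pics/s7.png")
c=np.zeros((400,800,3),np.uint8);c[:a.shape[0],:a.shape[1]]=a;c[:,400:]=b;cv2.imwrite("pics/c7.png",c)
E
```

```text
rows 222.95087298870249 222.72592012529367 53.78125 58.22222222222223 [656.7  87.3  62. ] [656.6  70.8  62. ] remaining mm 0.5361492243231969
[532.  109.4  18.9] [-3.02  2.52 -0.42] 13.85
```

View pics/c7.png

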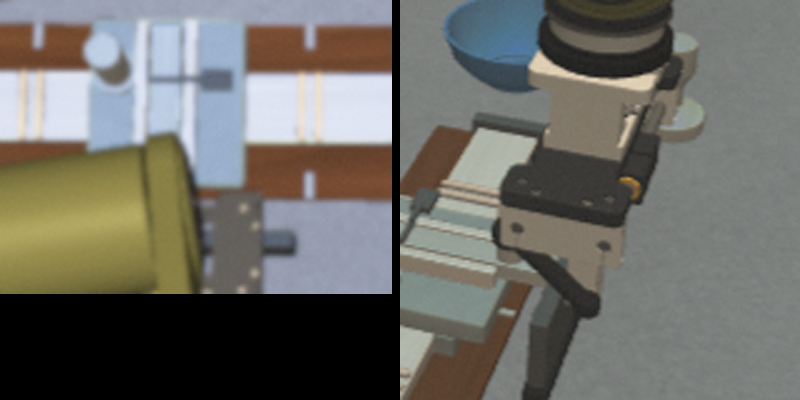

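```bash
cat > lev.py <<'E'
from h import *
im=np.array(manip.camera("side"))[:,:,::-1]
pts={}
g=im.max(2)
m=(g[290:330,345:400]<60).astype(np.uint8)
for z in (78,):
    for u,v in ((376,311.2),): t=ray("side",u,v,z)
print(t.round(1)); 
E
python3 - <<'E'
from h import *
t=ray("side",376,311,80); pin=np.array([585.0,90.0]); d=t[:2]-pin
a=np.arctan2(d[1],-d[0]); print(t.round(1),np.hypot(*d),"v",0.5+a-0.04)
for v in (1.0,1.1,1.2,1.25):
    th=v-.5; p=pin+85*(-np.cos(th)*np.array([.9992,-.04])+np.sin(th)*np.array([.04,.9992])); print(v,proj("side",[[*p,80]]).round(1))
E
rm lev.py
```

```text
[520.6 146.2  80. ] 85.4530236682037 v 1.17714043366415
1.0 [[383.2 306.9]]
1.1 [[379.2 309.2]]
1.2 [[374.8 311.3]]
1.25 [[372.4 312.2]]
```

Call:
{"name": "play_rows", "arguments": {
  "series": [
    [[0,0,-0.001],0,1],
    [[0,0,-0.002],0,1],
    [[0,0,-0.003],0,1],
    [[0,0,-0.003],0,1]
  ]
}}

```text
clock: 14.35
eef_pos: [532.1, 112.1, 18.9]
eef_rot: [-1.574, 0.001, 3.103]
wrist_force: [-3.4, -2.4, -0.4]
finger_gap: 0.2
```

```bash
python3 meas.py; python3 - <<'E'
from h import *
snap("top","pics/t8.png",(230,195,140,105),2.8)
snap("side","pics/s8.png",(345,260,66,66),6.0606)
a=cv2.imread("pics/t8.png");b=cv2.imread("pics/s8.png")[:400,:400]
c=np.zeros((400,800,3),np.uint8);c[:a.shape[0],:a.shape[1]]=a;c[:b.shape[0],400:400+b.shape[1]]=b;cv2.imwrite("pics/c8.png",c)
f=[manip.read_state()["wrist_force"]]
print(f)
E
```

```text
rows 222.95746870176643 222.73328118889324 53.302083333333314 58.611111111111086 [656.7  87.3  62. ] [656.5  70.8  62. ] remaining mm 0.5346380992250572
[532.1 112.1  18.9] [-2.53 -1.95 -0.44] 14.45
[array([-1.89951294, -2.81961587, -1.04417148])]
```

View pics/c8.png

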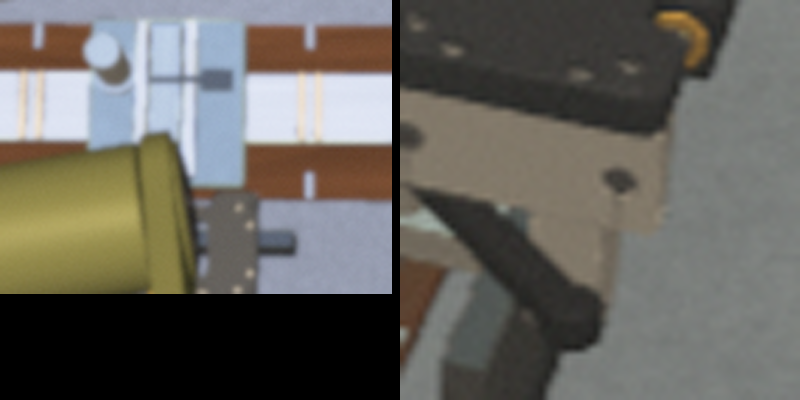

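Lever tip is at about (373, 312.5) px, which gives a lever value of about 1.24. The carriage and ridge have not moved and the push is steady. Handing in.

```bash
python3 -c "
from h import *
print(manip.sign_off())"
```

```text
the job is handed in; nothing more can be done
None
```

The job is handed in, and my last checks showed every step met; the hand-in itself gave no verdict. I moved the carriage by its post into the middle notch, pressed the leg in to its mark, then slid the shut fingers along the foot plate to close the lever. The clock read about 14.5 s of the 48 s allowed.

**Last checks:**
- **Carriage:** its centre was within about 1 mm of the middle station after the move, and it looked unmoved at the end.
- **Leg:** the ridge was about 0.5 mm from the pointer.
- **Lever:** about 1.24 of 1.25 rad, estimated from the picture.
- **Push on the leg:** the wrist sensor's rail-direction reading was noisy, between 1.9 and 3.4 N, against the 1.5 N needed. I never measured the finger-to-leg force itself.
- **Bystanders:** I did not touch any, but did not re-measure where they stand.

**What disagreed:** with the TCP reading z = 45 mm, the shut fingers passed over the 70 mm foot plate without touching it. The side camera put the finger ends about 30 mm higher than the reading. I backed off, lowered the tool 27 mm, and the press then worked.

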